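Seat a drilling template on its locating pins and lock the keeper

TASK

Lay the brass template on the drilling fixture and slide it gently about until its two holes drop over the locating pins and it lies fully home, flat on the bed. Then swing the red keeper round over the template's edge, square across it, and leave both so. Never force the template down, and leave the grey template and everything else on the bench alone.

Things in the scene. Friction and masses are not known exactly. Their poses are not given: they have to be found in the camera images.
- fixture: Drilling fixture fixed to the bench: blue base 240 mm (x) by 190 mm (y) with an aluminium bed, flat top 30 mm above the bench. Origin: centre of the underside; z up. Two steel locating pins stand on the bed at y = +35 and -35 mm; see point bed. Copper discs in the bed are flush and need nothing. A red keeper pivots at x = +48, y = +70 mm.
- bed (a point): Centre of the bed's top, axes as the fixture. The two pins share one x, where the last user locked their carriage in the black slots: anywhere from -18 to +18 mm along x from here, not measured, to be found by eye or feel. They do not give. Each pin is 8 mm thick, 9 mm tall, the top 4 mm tapering to a 4 mm wide flat tip.
- template: Brass template: flat plate 140 mm (x) by 96 mm (y), 6 mm thick, 0.36 to 0.54 kg, flat on the bench left or right of the fixture. Round through holes of 10 mm at x = 0, y = +35 and -35 mm; two windows at x = +40, -40 mm. Half a turn leaves it the same; it fits with its x along the fixture's x. Origin: centre of the underside, which is 39 mm above the bench when on the pin tips, 30 mm when fully home.
- template_grip (a point): Centre of the top of the template's pale wooden grip bar, which stands in the middle of the plate: 12 mm thick along the template's x, 40 mm long along its y, from 6 to 36 mm above the plate's underside. This point is 36 mm above the underside.
- keeper (a joint): Angle of the red keeper, a flat arm 44 mm long, 10 mm wide; light friction, stays where left. At 0 it points 0.5 rad from the fixture's +x towards its +y; grows clockwise from above. At 2.07 it points along the fixture's -y, over the template; stop at 2.12. Starts at 0 to 0.4. Underside 38 mm above the bench: passes 2 mm over a template fully home, is blocked by one that is not.
- keeper_knob (a point): Point on the axis of the keeper's upright round black knob, 35 mm from the keeper's pivot, 64 mm above the bench. The knob is 12 mm thick, from 44 to 76 mm above the bench, and goes round the vertical pivot with the arm.
- spare: Grey template of another job, to be left alone: a plate of the same outline (140 by 96 by 6 mm) with a black grip bar, its holes 56 mm apart, which do not fit these pins. Lies on the other side of the fixture. Origin: centre of the underside.
- screwdriver: Screwdriver, 160 mm long, lying on the bench. A bystander, to be left alone. Origin: middle of its underside.
- brush: Bench brush, 170 mm long, lying on the bench. A bystander, to be left alone. Origin: middle of its underside.
- flask: Amber glass flask, 44 mm across, 85 mm tall, beyond the fixture. A bystander, to be left alone. Origin: centre of its underside.
- tin: Round aluminium tin, 60 mm across, 45 mm tall, beyond the fixture. A bystander, to be left alone. Origin: centre of its underside.
- dish: White ceramic dish, 90 mm across, 25 mm tall. A bystander, to be left alone. Origin: centre of its underside.
- bangle: Copper bangle, 68 mm across, 10 mm tall, lying flat. A bystander, to be left alone. Origin: centre of its underside.
Not all that is in view belongs to the job. Several things have the shape of the template; the one meant has the colours described above.

How it is judged:
On the way, in this order (a step that is already met when the one before it is completed fails the run):
1. the brass template is fully home on the pins, flat on the bed (z of template in the frame of fixture below 0.032 m and x of template in the frame of fixture between -0.021 and 0.021 m and y of template in the frame of fixture between -0.004 and 0.004 m and angle between the x axis of template and the x axis of fixture, either way round below 0.06 rad and angle between the z axis of template and the z axis of fixture, either way round below 0.03 rad), for 0.2 s.
2. the keeper is swung over the template's edge (value of joint keeper above 1.8 rad), for 0.2 s.
At the end, for the whole second after the job is handed in: The brass template rests home on the pins: underside within 2 mm of the bed, flat within 0.03 rad, x along the fixture's x within 0.06 rad (either way), centre within 21 mm (x) and 4 mm (y) of the fixture's; at rest, released; keeper above 1.8 rad (all of step 1 and value of joint keeper above 1.8 rad and linear speed of template below 0.01 m/s); the robot touches nothing.
It fails at once if the template is pressed or knocked against the fixture or its pins with more than 30 N (contact force between template and fixture above 30 N).
It fails at once if the grey template is shifted by more than 20 mm (distance of spare from where it was at the start of the episode above 0.02 m).
It fails at once if a bystander on the bench is shifted by more than 30 mm (distance of any of screwdriver, brush, flask, tin, dish, bangle from where it was at the start of the episode above 0.03 m).
It also fails if it takes over 72 s, if anything falls off the work surface, if the arm or the gripper's body presses on something with over 40 N, if the wrist force passes 120 N, or if a joint passes its speed limit or range.

ROBOT

A 6-joint arm with a two-finger parallel gripper is mounted at the origin on the work surface. World frame = base frame: x ahead of the robot, y to its left, z up, the work surface at z = 0. Lengths are in m, angles in rad, forces in N, time in s.
With the tool pointing down it reaches from about 0.35 to 0.725 m from the base axis. Payload 6 kg.
Tool frame: the origin (TCP) lies at the very end of the fingers, on their centre line; the grasp point (between the pads) lies r.grip_depth behind it (r.grip_depth is the distance from the TCP to the grasp point, in m); z points along the fingers, y is the direction in which the jaws open and shut (so a half turn about z gives the same grasp; the last joint's range is limited). The gripper opens to 85 mm and grips with 20 to 120 N. Pads are 22 mm wide; open, the fingers measure 114 mm over their backs; the gripper's body (76 mm by 85 mm) begins 54 mm behind the grasp point. The pads swing forward as they close: fully open they stand 13 mm farther back than shut.
Start: joints at [-0.92, 0.04, 0.085, 0, -1.615, -0.334], TCP at [0.187, -0.57, 0.231] pointing down, gripper open.
Joint ranges: [-2.56, 2.56], [-1.29, 2.01], [-1.08, 1.49], [-3.29, 1.98], [-2.81, -0.18], [-2.99, 2.99]. Speed limits (rad/s): [2.57, 2.57, 3.01, 3.14, 3.14, 3.14].

INTERFACE

Orientations are given as a unit quaternion [x, y, z, w].
In Python, from bench import telemetry, imaging, r gives the robot as it stands.
- The arm moves only by the shell command python3 -m inch 'ROWS' [FORCE]. ROWS is a JSON object of lists of equal length, an entry for each row: "translation": the shift along the world's x, y, z in m, a list of three; "turn": the turn about the world's z in rad; "hand": the finger opening in m, from 0 to 0.0854. A call has exactly 8 rows; each row shifts and turns the pose as measured when the row begins; what a row does not reach is not made up. A row lasts 1/12 s, in which the tool goes at most 41.7 mm and 7.16 degrees, less where a joint would pass 70% of its speed; a pose out of reach is approached as far as the arm can. A call with a gripper value outside its range is refused whole. The fingers move at their own pace and stop on an object; FORCE is the grip in N (left out, the last holds). Time passes only in rows, so rows that do not move let the fingers close, or fill a call up. It gives the time, the measured TCP pose, the force and the opening at its end, in the units of the state.
- telemetry.state(): the state, without advancing time (a new reading comes with each control period).
- imaging.camera(name): name is "side" or "top"; returns (picture, depth): 384x512x3 uint8, red, green, blue; 384x512 float32, m along the optical axis (not along the pixel's ray), 0 where there is no reading.
- imaging.calibration(name): a dict with "fx", "fy", "cx", "cy" (pixels), "D" ([k1, k2, p1, p2, k3] as OpenCV has them; the pictures are not rectified), "extrinsics" (4x4, takes a point from world to camera coordinates). Camera axes: x right, y down, z forward; pixel columns grow to the right and rows downward; lengths in m; the calibration is good to about 2 mm. A picture is of the moment at which its call begins. calibration takes no time and is no camera call.
- r.finish_job(): hands the job in, once; it reports no verdict.
The state is a dict: "t": time; "joints": joint angles; "joint_velocities": joint speeds; "joint_torque": joint torques, N m; "ee_pos": TCP position; "eef_rot": TCP orientation; "ft_force": force on the tool from outside, world axes, zero at the start; "torque": the same for the moment, N m; "width": finger opening in m.
Only numpy, scipy, OpenCV 4.12 (cv2) and the standard library are available. Lean on these libraries where they do the work, as an engineer would, in place of code of your own. Each camera call takes 0.05 s, during which the arm holds its last target.

## Working session

There is one attempt and no reset: what is moved stays moved. The work goes in short steps, Python scripts to look and compute and a shell command to move; the robot and the scene stay as the last step left them, time stands still between calls to the robot, and variables do not carry over. Pictures are saved under pics/ and viewed, and the job is handed in when it is done.

```bash
ls; mkdir -p pics
python3 - <<'E'
from bench import telemetry, imaging, r
import cv2,numpy as np
s=telemetry.state()
for k,v in s.items(): print(k,np.round(v,4))
print(r.grip_depth)
for n in("side","top"):
    p,d=imaging.camera(n); np.savez(f"pics/{n}0.npz",p=p,d=d)
    cv2.imwrite(f"pics/{n}0.png",p[:,:,::-1])
    print(imaging.calibration(n))
E
```

```text
pics
t 0.0
joints [-9.2030e-01  4.0800e-02  8.3900e-02 -5.0000e-04 -1.6155e+00 -3.3370e-01]
joint_velocities [ 0.0004  0.0002 -0.0002 -0.0001  0.0009  0.0003]
joint_torque [-3.00000e-04 -3.68203e+01  3.47409e+01  6.93220e+00 -5.40000e-03
 -0.00000e+00]
ee_pos [ 0.1869 -0.5698  0.2303]
eef_rot [-1.577e-01  9.875e-01  8.000e-04 -2.000e-04]
ft_force [ 0.4741 -0.0418  0.2028]
torque [ 0.036  -0.004   0.0649]
width 0.0855
0.0187
{'fx': 475.69394969512217, 'fy': 475.69394969512217, 'cx': 255.35699510808297, 'cy': 190.63602168586337, 'D': array([-0.10239027,  0.        ,  0.        ,  0.        ,  0.        ]), 'extrinsics': array([[ 0.8773697 , -0.47978953, -0.00494063, -0.4628005 ],
       [-0.2864496 , -0.51550144, -0.80759203,  0.21644621],
       [ 0.3849273 ,  0.70997202, -0.58972087,  1.36789278],
       [ 0.        ,  0.        ,  0.        ,  1.        ]])}
{'fx': 464.91646017428565, 'fy': 464.91646017428565, 'cx': 254.56039326818544, 'cy': 199.51716696182717, 'D': array([-0.18243939,  0.        ,  0.        ,  0.        ,  0.        ]), 'extrinsics': array([[ 1.07205267e-02, -9.99940492e-01,  2.02064164e-03,
         1.62460130e-02],
       [-9.92661136e-01, -1.08858605e-02, -1.20438230e-01,
         5.19965715e-01],
       [ 1.20453060e-01, -7.14651166e-04, -9.92718767e-01,
         1.29954553e+00],
       [ 0.00000000e+00,  0.00000000e+00,  0.00000000e+00,
         1.00000000e+00]])}
```

View pics/top0.png

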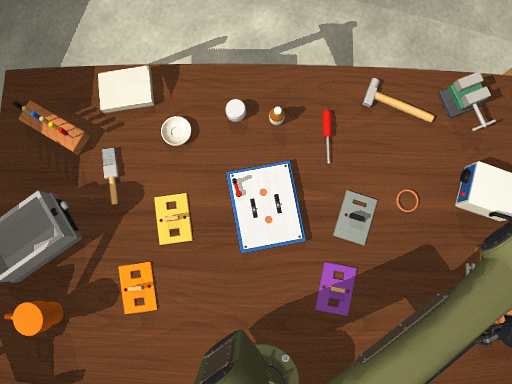

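View pics/side0.png

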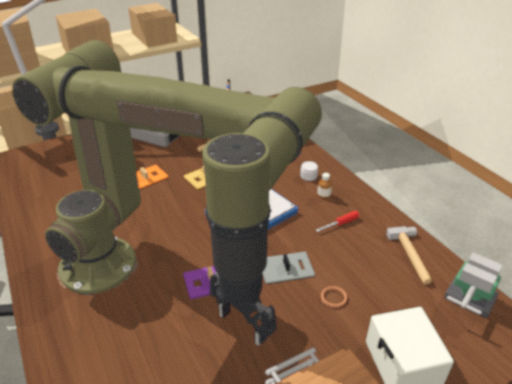

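Top view. Things with the template's shape: yellow/brass plate at (173,218), orange plate at (138,288), purple plate at (336,288) and grey plate at (355,217). The brass one, beside the fixture and with a pale grip, should be (173,218). I'll check it in a close crop, along with the fixture.

Run:
```python
import cv2,numpy as np
p=np.load("pics/top0.npz")["p"][:,:,::-1]
a=cv2.resize(p[185:253,140:205],None,fx=6,fy=6,interpolation=cv2.INTER_CUBIC)
b=cv2.resize(p[155:257,220:310],None,fx=6,fy=6,interpolation=cv2.INTER_CUBIC)[:600]
h=600; c=np.zeros((h,800,3),np.uint8); 
a=a[:, :390]; c[:a.shape[0],:a.shape[1]]=a
b=cv2.resize(p[155:253,222:290+18],None,fx=4.7,fy=4.7,interpolation=cv2.INTER_CUBIC); c[:b.shape[0],392:392+b.shape[1]]=b[:,:408]
cv2.imwrite("pics/crop0.png",c); print(a.shape,b.shape)
```

```text
(408, 390, 3) (461, 404, 3)
```

View pics/crop0.png

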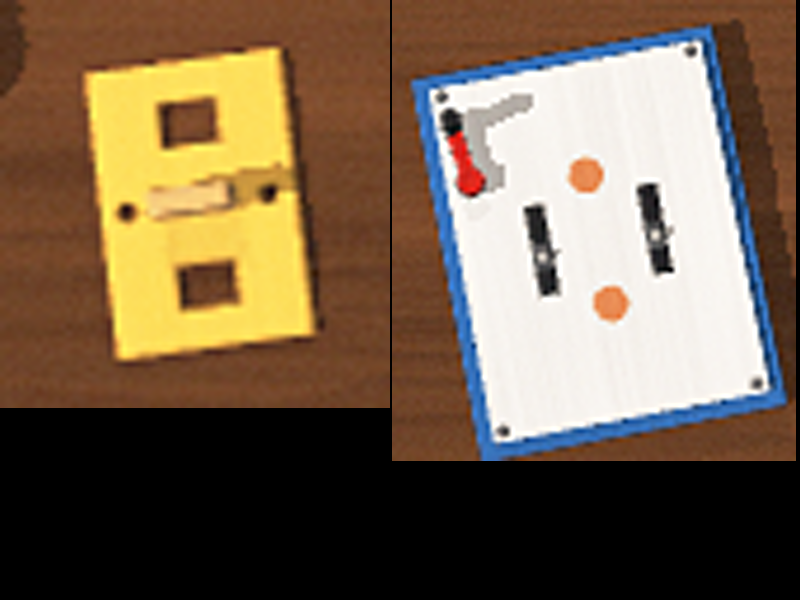

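Left crop: brass plate with a pale grip bar and two holes, so the choice is confirmed. Right crop: fixture with the keeper pivot at crop (470,183) and knob at (452,120), pin glints in the black slots at (543,257) and (656,235). Next I'll measure.

```bash
cat > h.py <<'E'
import cv2,numpy as np
from bench import imaging
def K(c): return np.array([[c['fx'],0,c['cx']],[0,c['fy'],c['cy']],[0,0,1]])
def px2w(name,uv,z):
    c=imaging.calibration(name); T=c['extrinsics']; R,t=T[:3,:3],T[:3,3]
    n=cv2.undistortPoints(np.float64(uv).reshape(-1,1,2),K(c),c['D']).reshape(-1,2)
    d=np.c_[n,np.ones(len(n))]@R; o=-R.T@t
    return o+d*((z-o[2])/d[:,2])[:,None]
def w2px(name,P):
    c=imaging.calibration(name);T=c['extrinsics']
    return cv2.projectPoints(np.float64(P).reshape(-1,1,3),cv2.Rodrigues(T[:3,:3])[0],T[:3,3],K(c),c['D'])[0].reshape(-1,2)
def rect(name,img,z,x0,x1,y0,y1,s=2000):
    """rectified plane z; rows: x from x1 downwards, cols: y from y1 downwards; s px/m"""
    H,W=int((x1-x0)*s),int((y1-y0)*s)
    g=np.stack(np.meshgrid(y1-(np.arange(W)+.5)/s,x1-(np.arange(H)+.5)/s),-1)
    P=np.c_[g[...,1].ravel(),g[...,0].ravel(),np.full(H*W,z)]
    m=w2px(name,P).astype(np.float32).reshape(H,W,2)
    return cv2.remap(img,m,None,cv2.INTER_CUBIC)
def maxrect(mask,x1,y1,s=2000):
    mask=cv2.morphologyEx(mask.astype(np.uint8),cv2.MORPH_CLOSE,np.ones((5,5)))
    cs,_=cv2.findContours(mask,cv2.RETR_EXTERNAL,cv2.CHAIN_APPROX_NONE)
    c=max(cs,key=cv2.contourArea); (u,v),(w,h),a=cv2.minAreaRect(c)
    b=cv2.boxPoints(((u,v),(w,h),a)); 
    e=max([b[1]-b[0],b[2]-b[1]],key=np.linalg.norm); L=sorted([w/s*1e3,h/s*1e3])
    d=np.array([-e[1],-e[0]]); d*=np.sign(d[0])
    return np.array([x1-v/s,y1-u/s]),np.arctan2(d[1],d[0]),L
E
python3 - <<'E'
from h import *
f=np.load("pics/top0.npz");p=f["p"];d=f["d"]
print("depth z check", )
def area(z,c,h=.17):
    x0,x1,y0,y1=c[0]-h,c[0]+h,c[1]-h,c[1]+h
    return rect("top",p,z,x0,x1,y0,y1),x1,y1
ct=px2w("top",[[173,218],[265,206],[355,217]],0.0); print(ct)
im,x1,y1=area(.03,ct[1]); hsv=cv2.cvtColor(im,cv2.COLOR_RGB2HSV)
H,S,V=cv2.split(hsv)
blue=(H>95)&(H<125)&(S>100)
white=(S<40)&(V>190)
print("whole",maxrect(blue|white,x1,y1)); print("white",maxrect(white,x1,y1))
cv2.imwrite("pics/rfix.png",cv2.resize(im,(600,600))[:,:,::-1])
im,x1,y1=area(.006,ct[0],.1); H,S,V=cv2.split(cv2.cvtColor(im,cv2.COLOR_RGB2HSV))
yel=(H>18)&(H<35)&(S>110)&(V>150)
print("tmpl",maxrect(yel,x1,y1)); cv2.imwrite("pics/rtmp.png",np.vstack([im[:,:,::-1],np.repeat(yel[:,:,None]*255,3,2).astype(np.uint8)])[::2,::2])
E
```

```text
depth z check
[[ 0.46633918  0.26049128  0.        ]
 [ 0.50479582 -0.00889326  0.        ]
 [ 0.47495221 -0.2744735   0.        ]]
whole (array([ 0.50236313, -0.00897981]), np.float32(0.1973955), [188.85983276367188, 238.57528686523438])
white (array([ 0.50343626, -0.00919178]), np.float32(0.19671112), [170.42274475097656, 220.54737854003906])
tmpl (array([0.46517609, 0.2610072 ]), np.float32(0.14772545), [97.88935089111328, 141.59561157226562])
```

View pics/rfix.png

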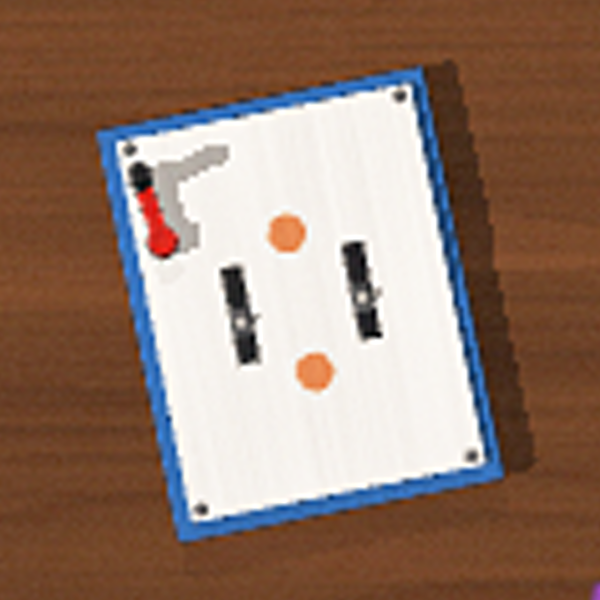

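View pics/rtmp.png

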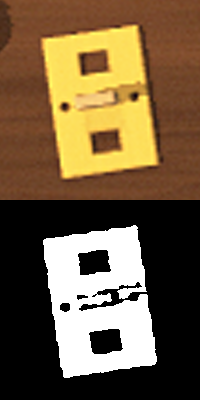

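Run:
```python
from h import *
from bench import imaging
f=np.load("pics/top0.npz");p=f["p"]
a=.197; R=np.array([[np.cos(a),-np.sin(a)],[np.sin(a),np.cos(a)]]); c=np.array([.5034,-.0092])
def show(name,z,h=.06,s=5000):
    return rect("top",p,z,c[0]-h,c[0]+h,c[1]-h,c[1]+h,s)
im=show("top",.037); cv2.imwrite("pics/pins.png",im[:,:,::-1])
# pivot, slots in fixture frame, at z=.03
im2,x1,y1=rect("top",p,.030,c[0]-.1,c[0]+.1,c[1]-.1,c[1]+.1),c[0]+.1,c[1]+.1
H,S,V=cv2.split(cv2.cvtColor(im2,cv2.COLOR_RGB2HSV))
def cent(m,amin):
    n,l,st,ce=cv2.connectedComponentsWithStats(m.astype(np.uint8))
    for i in range(1,n):
        if st[i,4]>amin:
            w=np.array([x1-ce[i][1]/2000,y1-ce[i][0]/2000]); print(st[i,4],w,(R.T@(w-c))*1000)
print("black");cent(V<60,200)
print("copper");cent((H>5)&(H<20)&(S>100)&(V>150),200)
print("red");cent(((H<5)|(H>174))&(S>150),100)
# grip bar of template
im3=rect("top",p,.036,.4,.53,.2,.33,4000)
cv2.imwrite("pics/grip.png",im3[:,:,::-1])
```

```text
black
437 [0.57448352 0.08125538] [87.4133109 74.7927523]
800 [ 0.52561312 -0.04061812] [ 15.63406826 -35.15817701]
767 [0.51131199 0.02801708] [15.04339589 34.94863245]
516 [ 0.49147752 -0.04770484] [-19.22836367 -35.42652481]
508 [0.4778252  0.02129311] [-19.11177693  34.90902907]
copper
1384 [ 0.54263483 -0.00133367] [4.00156163e+01 3.48166964e-02]
1371 [ 0.46432305 -0.01716244] [-39.8796052  -0.1599652]
red
1659 [0.54739036 0.0723217 ] [59.09560081 71.33476639]
```

View pics/pins.png

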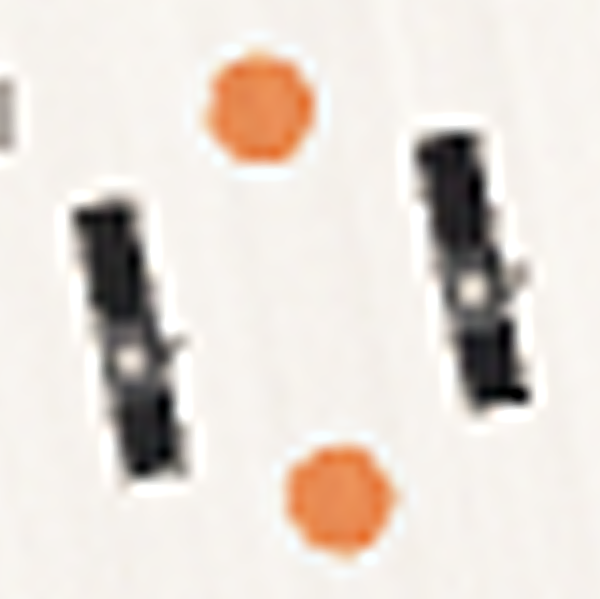

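View pics/grip.png

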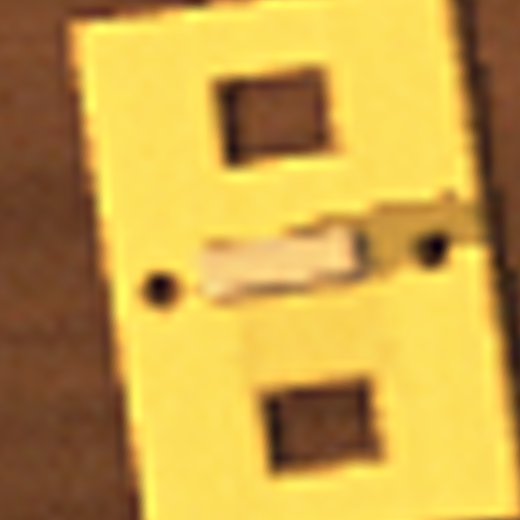

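```bash
python3 -m inch '{"translation":[[0.025,0.03,0],[0.025,0.034,0],[0.025,0.034,0],[0.025,0.034,0],[0.025,0.034,0],[0.02,0.035,0],[0.02,0.035,0],[0.02,0.035,0]],"turn":[0.058,0.058,0.058,0.058,0.058,0.058,0.058,0.058],"hand":[0.05,0.05,0.05,0.05,0.05,0.05,0.05,0.05]}' 40
```

```text
t: 0.77
ee_pos: [0.3681, -0.2949, 0.2229]
eef_rot: [-0.383, 0.924, 0.005, -0.004]
ft_force: [1.1, -0.3, 1.0]
width: 0.0497
```

```bash
python3 -m inch '{"translation":[[0.01,0.034,0],[0.01,0.036,0],[0.01,0.036,0],[0.01,0.036,0],[0.01,0.036,0],[0.006,0.036,0],[0.006,0.036,0],[0.006,0.036,0]],"turn":[0.058,0.058,0.058,0.058,0.058,0.058,0.058,0.058],"hand":[0.05,0.05,0.05,0.05,0.05,0.05,0.05,0.05]}'; python3 -m inch '{"translation":[[0.004,0.036,0],[0.004,0.036,0],[0.004,0.036,0],[0.004,0.036,0],[0.003,0.036,0],[0.003,0.036,0],[0.002,0.03,0],[0.001,0.02,0]],"turn":[0.058,0.058,0.058,0.058,0.058,0.058,0.058,0.058],"hand":[0.05,0.05,0.05,0.05,0.05,0.05,0.05,0.05]}'
```

```text
t: 1.43
ee_pos: [0.4364, 0.0068, 0.2202]
eef_rot: [-0.596, 0.803, 0.005, -0.006]
ft_force: [1.5, -0.6, 0.7]
width: 0.0503
t: 2.1
ee_pos: [0.4578, 0.2899, 0.2174]
eef_rot: [0.774, -0.633, -0.005, 0.008]
ft_force: [1.1, -0.9, -0.2]
width: 0.0501
```

```bash
cat > g.py <<'E'
from bench import telemetry
import numpy as np,sys
def st(tx,ty,tyaw):
    s=telemetry.state(); x,y,z,w=s["eef_rot"]
    from scipy.spatial.transform import Rotation as Ro
    M=Ro.from_quat([x,y,z,w]).as_matrix(); yw=np.arctan2(M[1,1],M[0,1])
    e=(tyaw-yw+np.pi/2)%np.pi-np.pi/2
    print("t",round(s["t"],2),"pos",np.round(s["ee_pos"],4),"jaw yaw",round(yw,4),"turn",round(e,4),"d",np.round([tx-s["ee_pos"][0],ty-s["ee_pos"][1]],4),"F",np.round(s["ft_force"],2),"w",round(s["width"],4),"axis",np.round(M[:,2],3),"q",np.round(s["joints"],2))
if __name__=="__main__": st(*map(float,sys.argv[1:]))
E
python3 g.py .4645 .2600 .147
```

```text
t 2.1 pos [0.4578 0.2899 0.2174] jaw yaw -2.9423 turn -0.0523 d [ 0.0067 -0.0299] F [ 1.06 -0.89 -0.24] w 0.0501 axis [-0.017 -0.006 -1.   ] q [ 0.93 -0.1  -0.07 -0.01 -1.61 -0.73]
```

```bash
python3 -m inch '{"translation":[[0.0017,-0.0075,-0.02],[0.0017,-0.0075,-0.025],[0.0017,-0.0075,-0.025],[0.0016,-0.0075,-0.025],[0,0,-0.025],[0,0,-0.025],[0,0,-0.02],[0,0,-0.005]],"turn":[-0.013,-0.013,-0.013,-0.013,0,0,0,0],"hand":[0.05,0.05,0.05,0.05,0.05,0.05,0.05,0.05]}';python3 g.py .4645 .2600 .147
```

```text
t: 2.77
ee_pos: [0.4617, 0.2633, 0.037]
eef_rot: [0.76, -0.65, -0.006, 0.009]
ft_force: [-0.5, -0.5, -0.3]
width: 0.0499
t 2.77 pos [0.4617 0.2633 0.037 ] jaw yaw -2.9864 turn -0.0082 d [ 0.0028 -0.0033] F [-0.46 -0.52 -0.33] w 0.0499 axis [-0.021 -0.006 -1.   ] q [ 0.89 -0.06 -0.36 -0.01 -1.28 -0.73]
```

```bash
python3 -m inch '{"translation":[[0.001,-0.0012,0],[0.001,-0.0012,0],[0.0008,-0.001,-0.005],[0,0,-0.006],[0,0,-0.006],[0,0,-0.004],[0,0,-0.002],[0,0,0]],"turn":[-0.008,0,0,0,0,0,0,0],"hand":[0.05,0.05,0.05,0.05,0.05,0.05,0.05,0.05]}';python3 g.py .4645 .2600 .147
python3 - <<'E'
from h import *
for n in("side","top"):
    p,d=imaging.camera(n)
    u,v=w2px(n,[[.4645,.26,.03]])[0].astype(int); print(u,v)
    cv2.imwrite(f"pics/{n}1.png",cv2.resize(p[max(0,v-55):v+55,u-65:u+65],None,fx=6,fy=5,interpolation=cv2.INTER_CUBIC)[:,:,::-1])
E
```

```text
t: 3.43
ee_pos: [0.4665, 0.2608, 0.0157]
eef_rot: [0.757, -0.653, -0.005, 0.007]
ft_force: [-0.2, 0.3, 0.7]
width: 0.0501
t 3.43 pos [0.4665 0.2608 0.0157] jaw yaw -2.9949 turn 0.0003 d [-0.002  -0.0008] F [-0.2   0.34  0.72] w 0.0501 axis [-0.018 -0.004 -1.   ] q [ 0.88 -0.03 -0.38 -0.01 -1.24 -0.73]
205 169
171 217
```

View pics/top1.png

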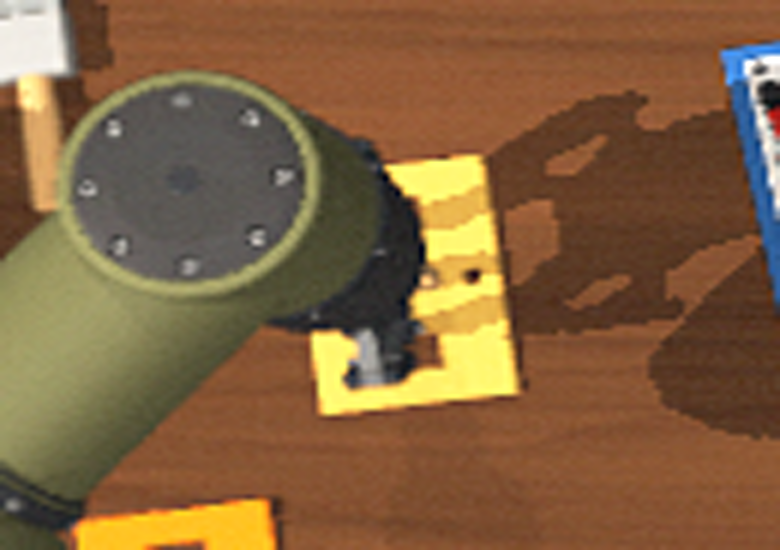

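View pics/side1.png

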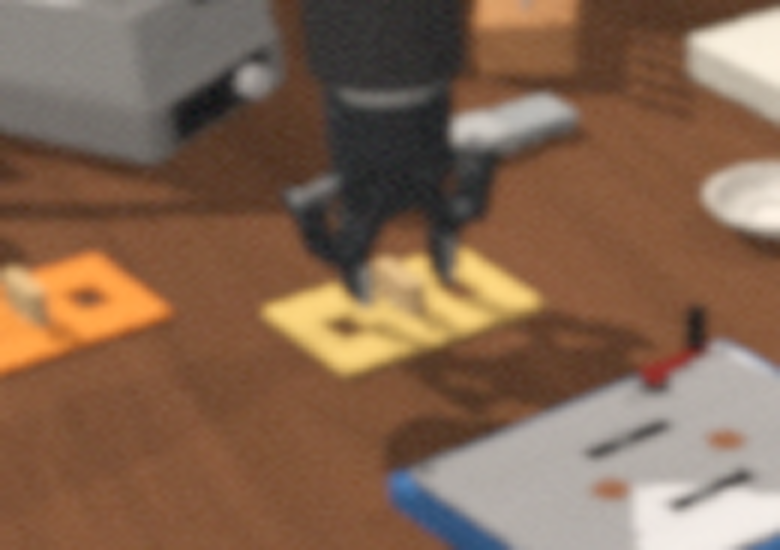

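Side view: the fingers straddle the pale bar at (395,285), over the plate. I'll lower slightly and close.

```bash
python3 -m inch '{"translation":[[-0.001,0,-0.002],[0,0,0],[0,0,0],[0,0,0],[0,0,0],[0,0,0],[0,0,0],[0,0,0]],"turn":[0,0,0,0,0,0,0,0],"hand":[0.03,0.02,0.014,0.01,0.006,0.003,0.003,0.003]}' 40;python3 g.py .4645 .2600 .147
python3 - <<'E'
from bench import telemetry
E
```

```text
t: 4.2
ee_pos: [0.466, 0.2613, 0.015]
eef_rot: [0.757, -0.653, -0.005, 0.006]
ft_force: [-0.7, -0.4, 0.2]
width: 0.0112
t 4.2 pos [0.466  0.2613 0.015 ] jaw yaw -2.9943 turn -0.0002 d [-0.0015 -0.0013] F [-0.72 -0.35  0.16] w 0.0112 axis [-0.016 -0.003 -1.   ] q [ 0.88 -0.04 -0.39 -0.01 -1.23 -0.73]
```

```bash
python3 -m inch '{"translation":[[0,0,0.006],[0,0,0.012],[0,0,0.018],[0,0,0.022],[0,0,0.022],[0,0,0.022],[0,0,0.018],[0,0,0.01]],"turn":[0,0,0,0,0,0,0,0],"hand":[0.003,0.003,0.003,0.003,0.003,0.003,0.003,0.003]}';python3 g.py .498 -.0100 .197
python3 - <<'E'
from h import *
for n in("side","top"):
    p,d=imaging.camera(n)
    u,v=w2px(n,[[.4645,.26,.10]])[0].astype(int); print(u,v)
    cv2.imwrite(f"pics/{n}2.png",cv2.resize(p[max(0,v-55):v+55,u-65:u+65],None,fx=6,fy=5,interpolation=cv2.INTER_CUBIC)[:,:,::-1])
E
```

```text
t: 4.87
ee_pos: [0.46, 0.2571, 0.1468]
eef_rot: [0.757, -0.654, -0.008, 0.014]
ft_force: [-0.2, 0.7, -3.3]
width: 0.0112
t 4.87 pos [0.46   0.2571 0.1468] jaw yaw -2.996 turn 0.0514 d [ 0.038  -0.2671] F [-0.15  0.66 -3.3 ] w 0.0112 axis [-0.03  -0.011 -0.999] q [ 0.88 -0.12 -0.22 -0.02 -1.5  -0.73]
204 153
166 215
```

View pics/top2.png

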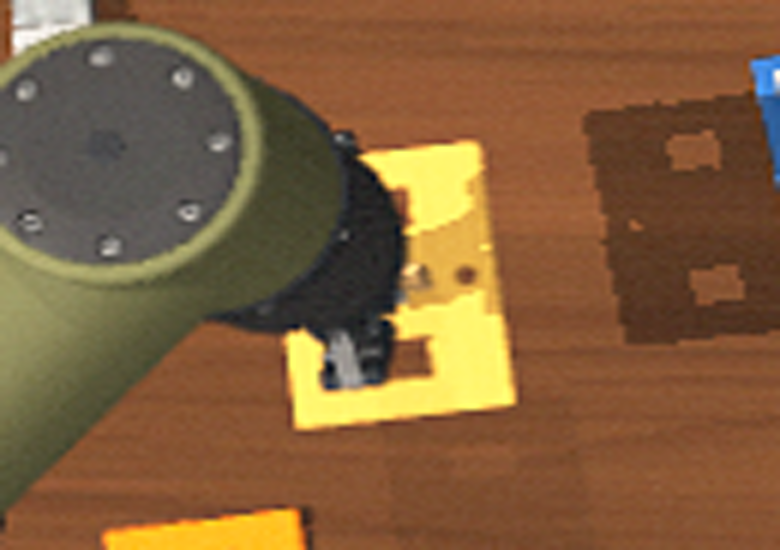

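View pics/side2.png

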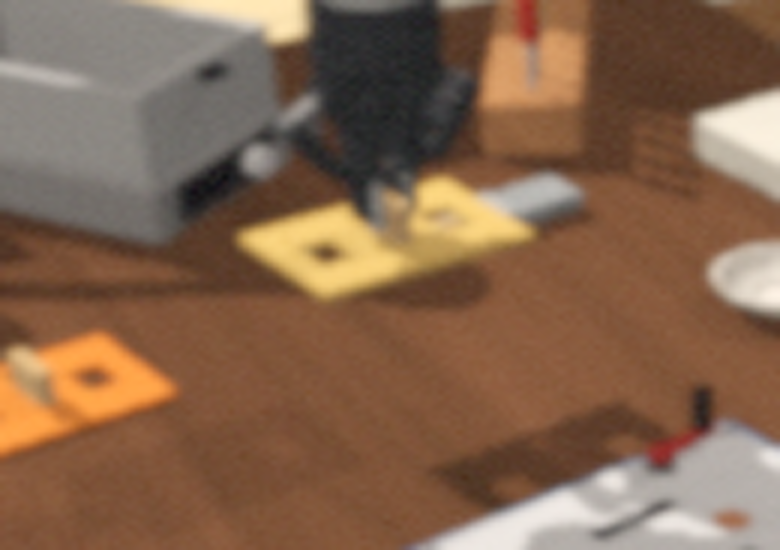

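```bash
python3 -m inch '{"translation":[[0.002,-0.012,0],[0.003,-0.022,0],[0.004,-0.028,0],[0.004,-0.028,0],[0.004,-0.028,0],[0.004,-0.028,0],[0.004,-0.028,0],[0.004,-0.028,0]],"turn":[0.005,0.005,0.005,0.005,0.005,0.005,0.005,0.005],"hand":[0.003,0.003,0.003,0.003,0.003,0.003,0.003,0.003]}';python3 g.py .498 -.0100 .197
```

```text
t: 5.63
ee_pos: [0.4825, 0.0473, 0.1328]
eef_rot: [0.773, -0.634, -0.013, 0.022]
ft_force: [0.2, 0.1, -4.0]
width: 0.0109
t 5.63 pos [0.4825 0.0473 0.1328] jaw yaw -2.9451 turn 0.0005 d [ 0.0155 -0.0573] F [ 0.22  0.14 -4.  ] w 0.0109 axis [-0.048 -0.018 -0.999] q [ 0.51 -0.22 -0.33 -0.01 -1.51 -0.31]
```

```bash
python3 -m inch '{"translation":[[0.005,-0.02,0],[0.005,-0.016,0],[0.004,-0.012,-0.005],[0.003,-0.007,-0.01],[0.002,-0.002,-0.012],[0.001,0,-0.012],[0.0005,0,-0.01],[0.0005,0,-0.004]],"turn":[0,0,0,0,0,0,0,0],"hand":[0.003,0.003,0.003,0.003,0.003,0.003,0.003,0.003]}';python3 g.py .498 -.0100 .197
cat > look.py <<'E'
import sys
from h import *
tag=sys.argv[1]
for n in("side","top"):
    p,d=imaging.camera(n); np.savez(f"pics/{n}{tag}.npz",p=p,d=d)
    u,v=w2px(n,[[.5,-.01,.05]])[0].astype(int); print(n,"crop origin",u-60,v-50)
    cv2.imwrite(f"pics/{n}{tag}.png",cv2.resize(p[max(0,v-50):v+50,u-60:u+60],None,fx=6,fy=6,interpolation=cv2.INTER_CUBIC)[:,:,::-1])
E
python3 look.py 3
```

```text
t: 6.3
ee_pos: [0.4972, -0.021, 0.0644]
eef_rot: [0.77, -0.637, -0.019, 0.029]
ft_force: [-1.3, -0.5, -4.4]
width: 0.0112
t 6.3 pos [ 0.4972 -0.021   0.0644] jaw yaw -2.9524 turn 0.0078 d [0.0008 0.011 ] F [-1.31 -0.46 -4.41] w 0.0112 axis [-0.065 -0.02  -0.998] q [ 0.36 -0.13 -0.39 -0.   -1.38 -0.17]
side crop origin 189 152
top crop origin 205 155
```

View pics/top3.png

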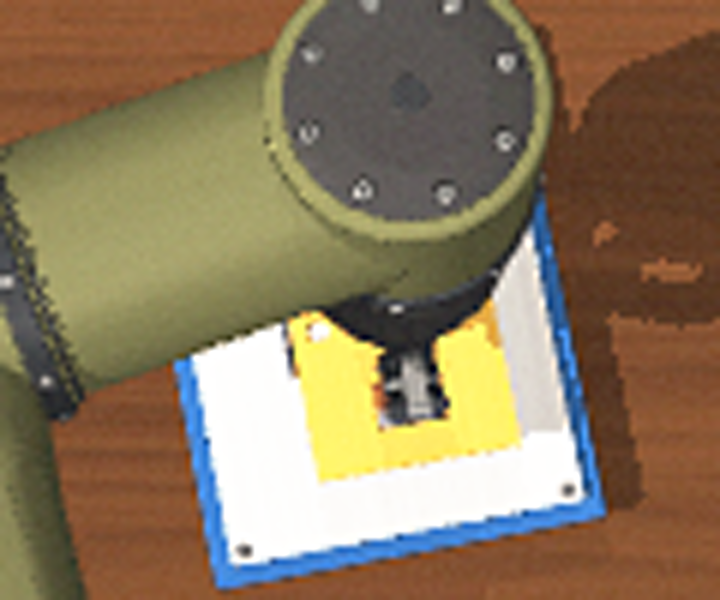

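View pics/side3.png

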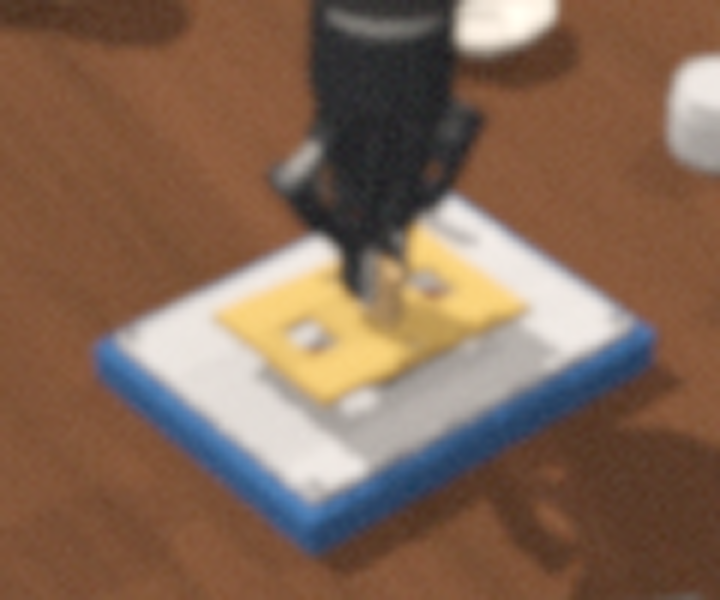

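Top view: gripped plate over the fixture, front corners at crop (320,482) and (523,443). Side view: plate hangs level to within a few degrees, above the pins. I'll compute the offset of the plate in the grip.

Run:
```python
from h import *
P=px2w("top",[[205+320/6,155+482/6],[205+523/6,155+443/6]],.059)
print(P); m=P.mean(0)[:2]; d=P[0]-P[1]; a=np.arctan2(-d[0],d[1]); print("mid",m,"yaw",a,np.linalg.norm(d))
a=.192;R=np.array([[np.cos(a),-np.sin(a)],[np.sin(a),np.cos(a)]])
tcp=np.array([.4972,-.021]); print("center by edge",m+R@[.07,0],"rel tcp in tmpl",R.T@(m-tcp)+[.07,0])
# side: mask template
p=np.load("pics/side3.npz")["p"];H,S,V=cv2.split(cv2.cvtColor(p,cv2.COLOR_RGB2HSV))
s=lambda pts:np.array([[189+u/6,152+v/6] for u,v in pts])
print(px2w("side",s([(215,316),(328,403),(530,306)]),.058))
```

```text
[[ 0.41622885  0.01033883  0.059     ]
 [ 0.43524727 -0.08380148  0.059     ]]
mid [ 0.42573806 -0.03673133] yaw 0.19933913789597785 0.09604216601204725
center by edge [ 0.49445178 -0.02337375] rel tcp in tmpl [-0.00315069 -0.00180571]
[[ 0.42242689  0.00828771  0.058     ]
 [ 0.4412863  -0.08424565  0.058     ]
 [ 0.57180968 -0.06477225  0.058     ]]
```

```bash
python3 -m inch '{"translation":[[0.001,0.002,0.002],[0.001,0.003,0.002],[0.001,0.003,0.002],[0.001,0.002,0.002],[0.001,0.001,0.002],[0.0007,0,0.002],[0.0007,0,0.002],[0.0007,0,0.002]],"turn":[0,0,0.004,0.004,0,0,0,0],"hand":[0.003,0.003,0.003,0.003,0.003,0.003,0.003,0.003]}';python3 g.py .4989 -.0082 .197
```

```text
t: 7.07
ee_pos: [0.5073, -0.0065, 0.0868]
eef_rot: [0.775, -0.632, -0.016, 0.026]
ft_force: [0.3, -0.6, -4.8]
width: 0.0108
t 7.07 pos [ 0.5073 -0.0065  0.0868] jaw yaw -2.9394 turn -0.0052 d [-0.0084 -0.0017] F [ 0.34 -0.64 -4.83] w 0.0108 axis [-0.058 -0.02  -0.998] q [ 0.38 -0.12 -0.34 -0.   -1.42 -0.18]
```

```bash
python3 -m inch '{"translation":[[-0.001,0,-0.002],[-0.002,-0.0003,-0.004],[-0.002,-0.0003,-0.004],[-0.0015,-0.0003,-0.003],[0,0,-0.002],[0,0,0],[0,0,0],[0,0,0]],"turn":[0,-0.003,0,0,0,0,0,0],"hand":[0.003,0.003,0.003,0.003,0.003,0.003,0.003,0.003]}';python3 g.py .4989 -.0082 .197
```

```text
t: 7.73
ee_pos: [0.4994, -0.0081, 0.0696]
eef_rot: [0.773, -0.633, -0.017, 0.027]
ft_force: [0.2, -0.5, -3.9]
width: 0.0113
t 7.73 pos [ 0.4994 -0.0081  0.0696] jaw yaw -2.9437 turn -0.0009 d [-0.0005 -0.0001] F [ 0.22 -0.52 -3.91] w 0.0113 axis [-0.059 -0.02  -0.998] q [ 0.39 -0.13 -0.38 -0.   -1.39 -0.19]
```

```bash
python3 -m inch '{"translation":[[0,0,-0.002],[0,0,-0.002],[0,0,-0.002],[0,0,-0.002],[0,0,-0.002],[0,0,-0.001],[0,0,-0.001],[0,0,0]],"turn":[0,0,0,0,0,0,0,0],"hand":[0.003,0.003,0.003,0.003,0.003,0.003,0.003,0.003]}';python3 g.py .4989 -.0082 .197; python3 look.py 4
```

```text
t: 8.4
ee_pos: [0.4997, -0.008, 0.0564]
eef_rot: [0.773, -0.633, -0.016, 0.026]
ft_force: [-0.7, -0.9, -3.6]
width: 0.0112
t 8.4 pos [ 0.4997 -0.008   0.0564] jaw yaw -2.9437 turn -0.0009 d [-0.0008 -0.0002] F [-0.74 -0.92 -3.59] w 0.0112 axis [-0.059 -0.02  -0.998] q [ 0.39 -0.12 -0.39 -0.   -1.36 -0.19]
side crop origin 189 152
top crop origin 205 155
```

View pics/side4.png

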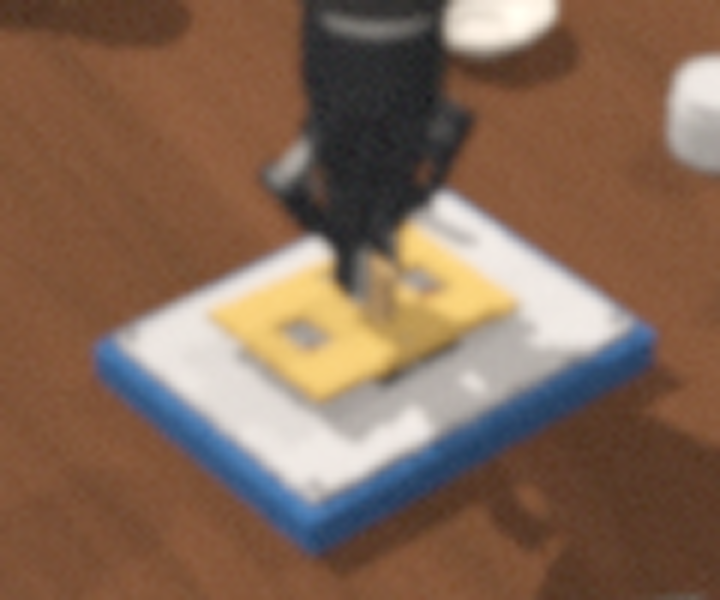

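View pics/top4.png

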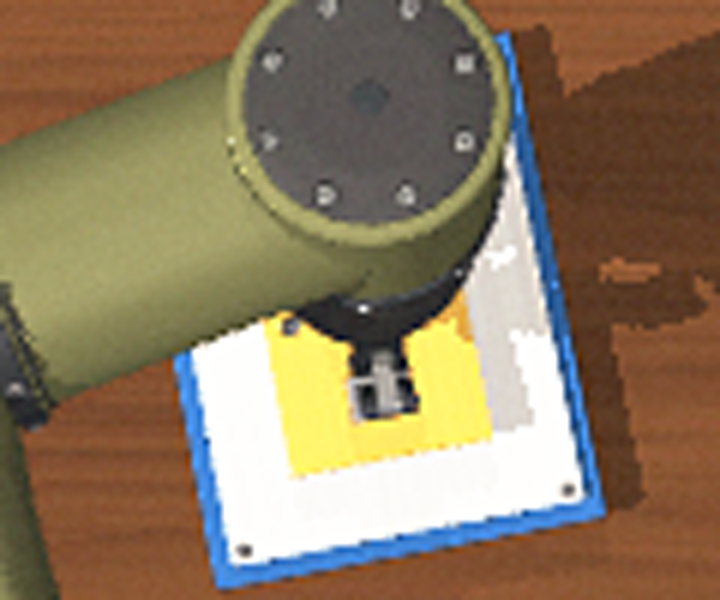

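Run:
```python
from h import *
P=px2w("top",[[205+292/6,155+477/6],[205+492/6,155+438/6]],.0415+.006+.004)
m=P.mean(0)[:2]; a=.197;R=np.array([[np.cos(a),-np.sin(a)],[np.sin(a),np.cos(a)]]); print(P,m+R@[.07,0])
print("pin px",w2px("top",[[.4908,.0244,.039],[.5054,-.0438,.039]]), "hole",px2w("top",[[205+291/6,155+327/6]],.047))
p=np.load("pics/top4.npz")["p"][195:225,235:275]; cv2.imwrite("pics/hole4.png",cv2.resize(p,None,fx=18,fy=18,interpolation=cv2.INTER_NEAREST)[:,:,::-1])
```

```text
[[ 0.41874886  0.02334008  0.0515    ]
 [ 0.43789343 -0.06989565  0.0515    ]] [ 0.49696722 -0.00957681]
pin px [[253.56997549 209.31003872]
 [277.60316173 204.45846193]] hole [[0.48945924 0.02458201 0.047     ]]
```

View pics/hole4.png

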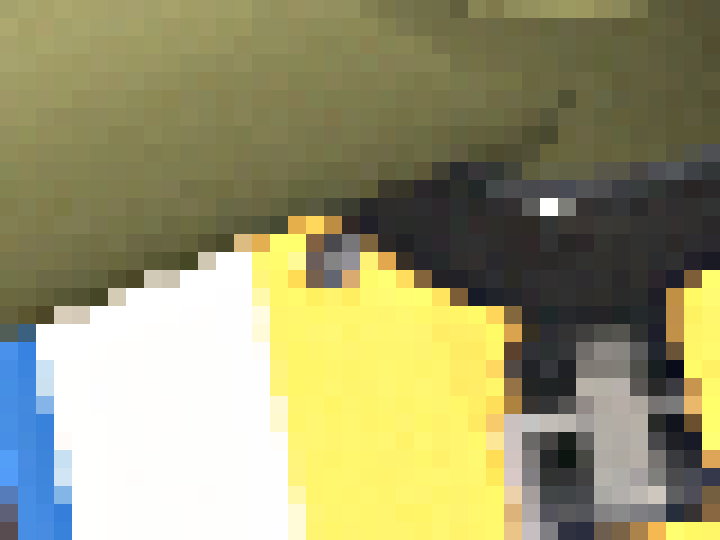

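The pin is visible inside the left hole at pixel (253.5,209.3), as predicted, so it's aligned. I'll lower gently and watch the force.

```bash
python3 -m inch '{"translation":[[0,0,-0.001],[0,0,-0.001],[0,0,-0.001],[0,0,-0.001],[0,0,-0.001],[0,0,-0.0005],[0,0,0],[0,0,0]],"turn":[0,0,0,0,0,0,0,0],"hand":[0.003,0.003,0.003,0.003,0.003,0.003,0.003,0.003]}';python3 g.py .4989 -.0082 .197
```

```text
t: 9.17
ee_pos: [0.5002, -0.008, 0.0512]
eef_rot: [0.773, -0.633, -0.016, 0.026]
ft_force: [0.9, 0.3, -3.6]
width: 0.0111
t 9.17 pos [ 0.5002 -0.008   0.0512] jaw yaw -2.9436 turn -0.001 d [-0.0013 -0.0002] F [ 0.95  0.26 -3.64] w 0.0111 axis [-0.057 -0.02  -0.998] q [ 0.39 -0.12 -0.4  -0.   -1.35 -0.19]
```

```bash
python3 -m inch '{"translation":[[0,0,-0.001],[0,0,-0.001],[0,0,-0.001],[0,0,-0.0005],[0,0,-0.0005],[0,0,0],[0,0,0],[0,0,0]],"turn":[0,0,0,0,0,0,0,0],"hand":[0.003,0.003,0.003,0.003,0.003,0.003,0.003,0.003]}';python3 g.py .4989 -.0082 .197
```

```text
t: 9.83
ee_pos: [0.5008, -0.0088, 0.0485]
eef_rot: [0.773, -0.633, -0.015, 0.026]
ft_force: [-0.1, 0.2, -1.8]
width: 0.0112
t 9.83 pos [ 0.5008 -0.0088  0.0485] jaw yaw -2.9434 turn -0.0012 d [-0.0019  0.0006] F [-0.06  0.18 -1.79] w 0.0112 axis [-0.056 -0.021 -0.998] q [ 0.38 -0.12 -0.41 -0.   -1.34 -0.19]
```

```bash
python3 -m inch '{"translation":[[0,0,-0.0005],[0,0,0],[0,0,0],[0,0,0],[0,0,0],[0,0,0],[0,0,0],[0,0,0]],"turn":[0,0,0,0,0,0,0,0],"hand":[0.011,0.0115,0.012,0.0125,0.013,0.0135,0.014,0.0145]}' 20;python3 g.py .4989 -.0082 .197; python3 look.py 5
```

```text
t: 10.5
ee_pos: [0.5012, -0.0086, 0.0488]
eef_rot: [0.773, -0.633, -0.014, 0.026]
ft_force: [-1.2, -0.2, -0.9]
width: 0.0146
t 10.5 pos [ 0.5012 -0.0086  0.0488] jaw yaw -2.9433 turn -0.0013 d [-0.0023  0.0004] F [-1.24 -0.21 -0.89] w 0.0146 axis [-0.055 -0.021 -0.998] q [ 0.39 -0.12 -0.4  -0.   -1.34 -0.19]
side crop origin 189 152
top crop origin 205 155
```

View pics/side5.png

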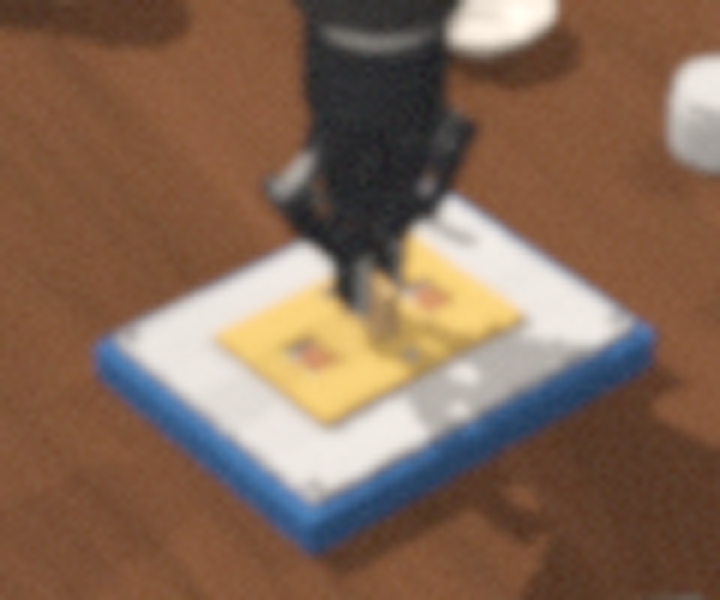

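The plate lies flat on the bed with no shadow gap, and a pin glints in the near hole at crop (412,352). I'll open and rise.

```bash
python3 -m inch '{"translation":[[0,0,0],[0,0,0],[0,0,0.003],[0,0,0.012],[0,0,0.025],[0,0,0.03],[0,0,0.03],[0,0,0.02]],"turn":[0,0,0,0,0,0,0,0],"hand":[0.02,0.03,0.035,0.035,0.035,0.035,0.035,0.035]}' 20;python3 g.py .4989 -.0082 .197
```

```text
t: 11.27
ee_pos: [0.4985, -0.0095, 0.1727]
eef_rot: [0.773, -0.633, -0.016, 0.028]
ft_force: [0.7, -0.4, 0.2]
width: 0.0352
t 11.27 pos [ 0.4985 -0.0095  0.1727] jaw yaw -2.9433 turn -0.0013 d [0.0004 0.0013] F [ 0.67 -0.42  0.15] w 0.0352 axis [-0.061 -0.024 -0.998] q [ 0.39 -0.18 -0.23 -0.   -1.58 -0.19]
```

```bash
python3 look.py 6
python3 - <<'E'
from h import *
f=np.load("pics/side6.npz")
c=imaging.calibration("side")
a=.197;R=np.array([[np.cos(a),-np.sin(a)],[np.sin(a),np.cos(a)]])
def z(pt,zz):
    w=R@pt+[.5034,-.0092]; u,v=w2px("side",[[*w,zz]])[0]; ui,vi=int(round(u)),int(round(v))
    d=np.median(f["d"][vi-1:vi+2,ui-1:ui+2]); n=cv2.undistortPoints(np.array([[[u,v]]]),K(c),c['D'])[0,0]
    T=c['extrinsics']; P=T[:3,:3].T@(np.array([n[0]*d,n[1]*d,d])-T[:3,3]); return np.round(P[2]*1000,1)
for pt in [(-.065,.03),(-.065,-.03),(-.03,-.03),(.02,-.025),(.055,-.03),(.055,0)]: print(pt,"tmpl top z",z(pt,.036))
for pt in [(-.1,0),(0,-.08),(.1,-.05)]: print(pt,"bed z",z(pt,.03))
E
```

```text
side crop origin 189 152
top crop origin 205 155
(-0.065, 0.03) tmpl top z 37.8
(-0.065, -0.03) tmpl top z 35.7
(-0.03, -0.03) tmpl top z 40.7
(0.02, -0.025) tmpl top z 37.3
(0.055, -0.03) tmpl top z 38.1
(0.055, 0) tmpl top z 36.5
(-0.1, 0) bed z 30.9
(0, -0.08) bed z 33.0
(0.1, -0.05) bed z 32.2
```

View pics/top6.png

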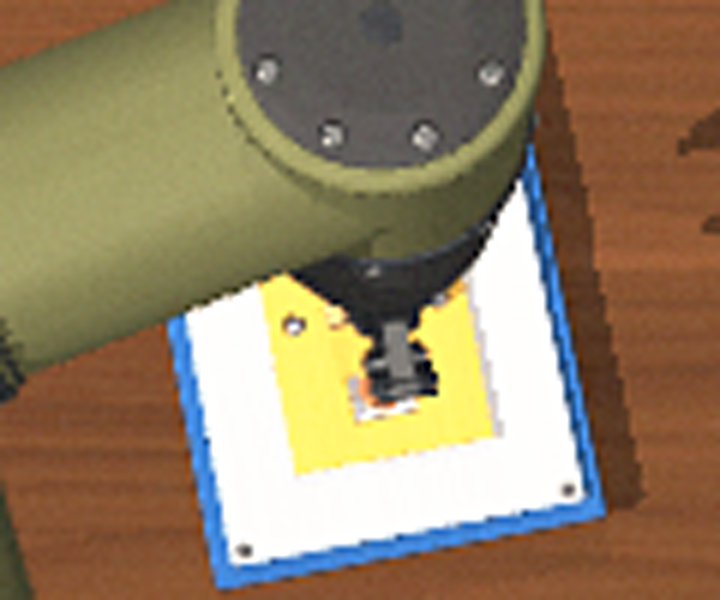

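View pics/side6.png

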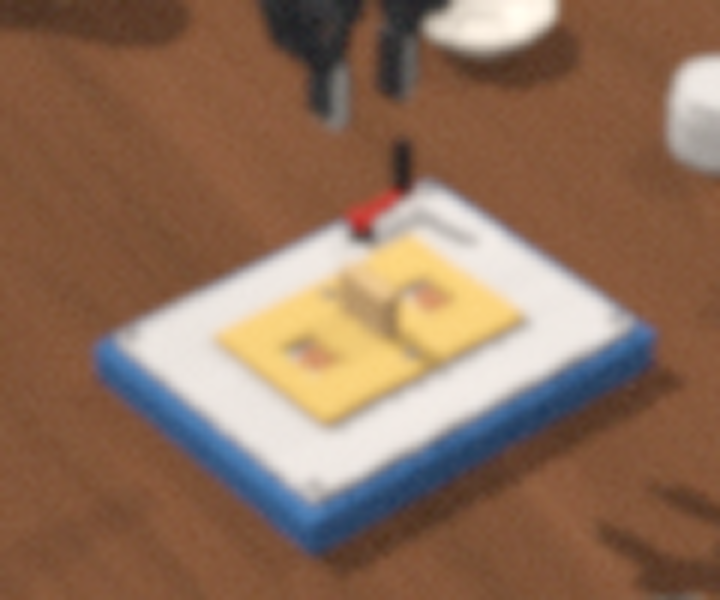

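Home: the plate top reads about 36–38 mm where the bed reads 31–33 mm, both pins show in the holes (top crop (293,325)), and the edges lie on the bed. Next is the keeper, starting with the knob position from the first picture.

```bash
python3 - <<'E'
from h import *
p=np.load("pics/top0.npz")["p"]
im=rect("top",p,.076,.52,.62,.03,.13,6000); cv2.imwrite("pics/knob_t.png",im[:,:,::-1])
p=np.load("pics/side6.npz")["p"]
u,v=w2px("side",[[.57,.08,.06]])[0].astype(int); print(u-20,v-20)
cv2.imwrite("pics/knob_s.png",cv2.resize(p[v-20:v+20,u-20:u+20],None,fx=14,fy=14,interpolation=cv2.INTER_CUBIC)[:,:,::-1])
E
python3 -m inch '{"translation":[[0.009,0.01,0],[0.009,0.012,0],[0.009,0.012,0],[0.009,0.012,0],[0.009,0.012,0],[0.009,0.012,0],[0.009,0.01,0],[0.004,0.004,0]],"turn":[0.11,0.11,0.11,0.11,0.11,0.11,0.11,0.11],"hand":[0.04,0.04,0.04,0.04,0.04,0.04,0.04,0.04]}'; python3 g.py .57 .0804 -1.236
```

```text
234 159
t: 12.03
ee_pos: [0.5704, 0.0777, 0.1824]
eef_rot: [0.974, -0.226, 0.001, 0.026]
ft_force: [-0.6, -0.1, 0.4]
width: 0.0397
t 12.03 pos [0.5704 0.0777 0.1824] jaw yaw -2.0273 turn 0.7913 d [-0.0004  0.0027] F [-0.57 -0.11  0.37] w 0.0397 axis [-0.01  -0.05  -0.999] q [ 0.51 -0.01 -0.07  0.04 -1.55  0.6 ]
```

View pics/knob_t.png

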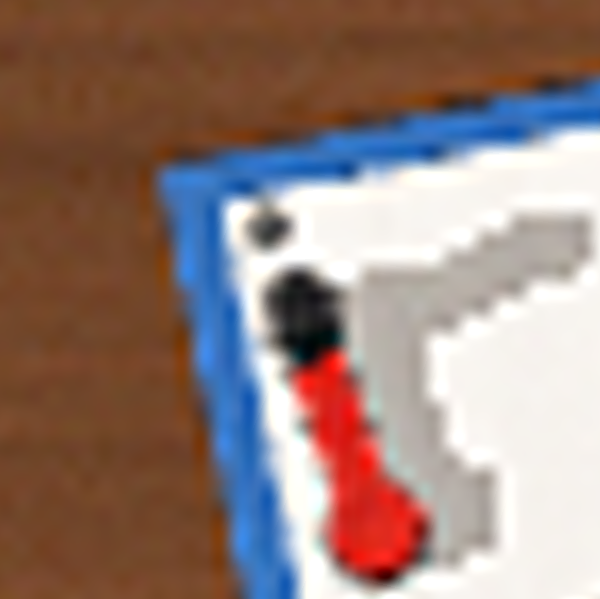

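View pics/knob_s.png

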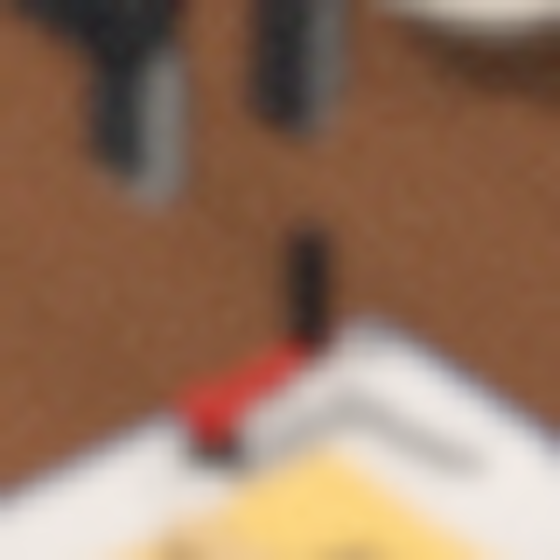

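```bash
python3 -m inch '{"translation":[[0,0,-0.005],[0,0.0005,-0.01],[0,0.0005,-0.01],[0,0.0005,-0.01],[0,0.0005,-0.01],[0,0,-0.01],[0,0,-0.005],[0,0,0]],"turn":[0.1,0.11,0.11,0.11,0.11,0.11,0.06,0],"hand":[0.03,0.03,0.03,0.03,0.03,0.03,0.03,0.03]}'; python3 g.py .5695 .080 -1.24
```

```text
t: 12.7
ee_pos: [0.5715, 0.0817, 0.1236]
eef_rot: [0.989, 0.148, 0.011, 0.023]
ft_force: [0.1, 0.4, -0.7]
width: 0.03
t 12.7 pos [0.5715 0.0817 0.1236] jaw yaw -1.2731 turn 0.0331 d [-0.002  -0.0017] F [ 0.08  0.38 -0.73] w 0.03 axis [ 0.028 -0.042 -0.999] q [ 0.52 -0.03 -0.2   0.05 -1.4   1.34]
```

```bash
python3 -m inch '{"translation":[[-0.0007,-0.0007,-0.005],[-0.0007,-0.0006,-0.006],[-0.0005,-0.0004,-0.008],[0,0,-0.008],[0,0,-0.005],[0,0,-0.003],[0,0,0],[0,0,0]],"turn":[0.015,0.015,0,0,0,0,0,0],"hand":[0.03,0.03,0.03,0.03,0.03,0.03,0.03,0.03]}'; python3 g.py .5695 .080 -1.24
python3 - <<'E'
from h import *
for n in("side","top"):
    p,d=imaging.camera(n)
    u,v=w2px(n,[[.55,.06,.06]])[0].astype(int)
    cv2.imwrite(f"pics/{n}7.png",cv2.resize(p[v-35:v+35,u-40:u+40],None,fx=8,fy=8,interpolation=cv2.INTER_CUBIC)[:,:,::-1])
E
```

```text
t: 13.37
ee_pos: [0.5697, 0.0797, 0.0865]
eef_rot: [0.987, 0.161, 0.012, 0.022]
ft_force: [0.1, 0.6, -0.3]
width: 0.03
t 13.37 pos [0.5697 0.0797 0.0865] jaw yaw -1.2482 turn 0.0082 d [-0.0002  0.0003] F [ 0.13  0.64 -0.32] w 0.03 axis [ 0.031 -0.041 -0.999] q [ 0.52 -0.02 -0.26  0.05 -1.33  1.36]
```

View pics/side7.png

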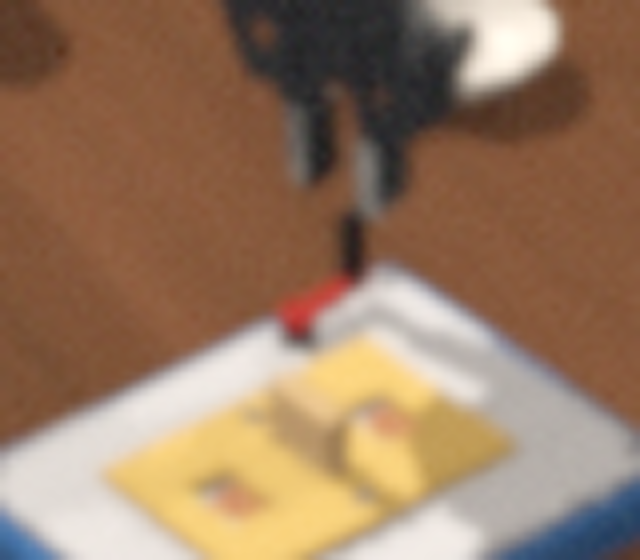

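```bash
python3 -m inch '{"translation":[[0,0,-0.003],[0,0,-0.005],[0,0,-0.006],[0,0,-0.006],[0,0,-0.004],[0,0,-0.003],[0,0,0],[0,0,0]],"turn":[0,0,0,0,0,0,0,0],"hand":[0.036,0.036,0.036,0.036,0.036,0.036,0.036,0.036]}'; python3 g.py .5695 .080 -1.24
python3 - <<'E'
from h import *
for n in("side","top"):
    p,d=imaging.camera(n)
    u,v=w2px(n,[[.55,.06,.06]])[0].astype(int)
    cv2.imwrite(f"pics/{n}8.png",cv2.resize(p[v-35:v+35,u-40:u+40],None,fx=8,fy=8,interpolation=cv2.INTER_CUBIC)[:,:,::-1])
E
```

```text
t: 14.13
ee_pos: [0.57, 0.0799, 0.0572]
eef_rot: [0.987, 0.161, 0.012, 0.022]
ft_force: [-0.2, 0.4, 0.3]
width: 0.036
t 14.13 pos [0.57   0.0799 0.0572] jaw yaw -1.2483 turn 0.0083 d [-0.0005  0.0001] F [-0.23  0.44  0.27] w 0.036 axis [ 0.032 -0.04  -0.999] q [ 0.52  0.   -0.29  0.05 -1.27  1.36]
```

View pics/side8.png

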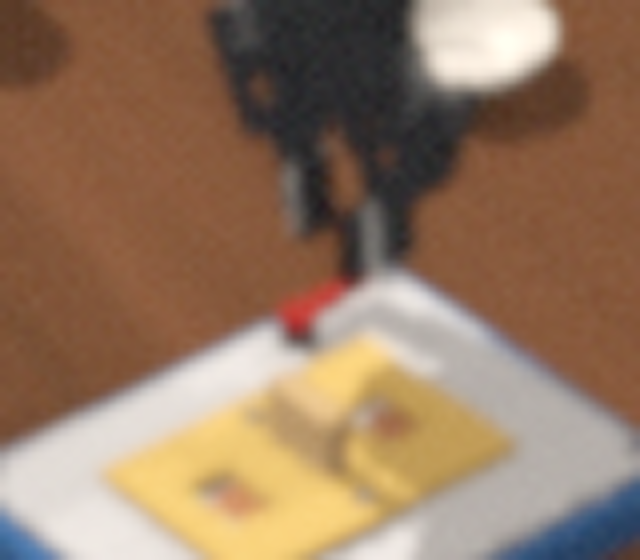

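```bash
python3 -m inch '{"translation":[[0,0,0],[0,0,0],[0,0,0],[0,0,0],[0.001,-0.003,0],[0.0006,-0.0033,0],[0.0003,-0.0033,0],[0,-0.003,0]],"turn":[0,0,0,0,-0.09,-0.1,-0.1,-0.08],"hand":[0.025,0.02,0.016,0.016,0.016,0.016,0.016,0.016]}' 20
cat > arc.py <<'E'
from bench import telemetry
from scipy.spatial.transform import Rotation as Ro
import numpy as np,sys
s=telemetry.state();M=Ro.from_quat(s["eef_rot"]).as_matrix();yw=np.arctan2(M[1,1],M[0,1])
P=np.array([.5368,.0689]);d=np.array(s["ee_pos"][:2])-P;ph=np.arctan2(d[1],d[0])
print("t",round(s["t"],2),"phi",round(ph,3),"keeper~",round(.5-(ph-.197),3),"r",round(np.hypot(*d),4),"z",round(s["ee_pos"][2],4),"jaw-tangent",round((yw-(ph-np.pi/2)+np.pi/2)%np.pi-np.pi/2,3),"w",round(s["width"],4),"F",np.round(s["ft_force"],1),"q6",round(s["joints"][5],2))
n=float(sys.argv[1]);p=ph;q=np.array(s["ee_pos"][:2])
for i in range(8):
    p=max(p-n,-1.39);t=P+.035*np.array([np.cos(p),np.sin(p)]);print(np.round(t-q,4),end=" ");q=t
E
python3 arc.py .1
```

```text
t: 14.9
ee_pos: [0.5725, 0.0685, 0.0588]
eef_rot: [0.999, -0.03, 0.009, 0.023]
ft_force: [1.0, 1.0, 0.0]
width: 0.0159
t 14.9 phi -0.011 keeper~ 0.708 r 0.0357 z 0.0588 jaw-tangent -0.049 w 0.0159 F [1. 1. 0.] q6 1.0
[-0.0009 -0.0035] [-0.0006 -0.0035] [-0.0009 -0.0034] [-0.0012 -0.0033] [-0.0016 -0.0031] [-0.0019 -0.003 ] [-0.0021 -0.0028] [-0.0024 -0.0025]
```

```bash
python3 -m inch '{"translation":[[-0.0008,-0.003,0],[-0.0006,-0.0031,0],[-0.0008,-0.0031,0],[-0.0011,-0.003,0],[-0.0014,-0.0028,0],[-0.0017,-0.0026,0],[-0.0019,-0.0024,0],[-0.002,-0.0021,0]],"turn":[-0.07,-0.09,-0.09,-0.09,-0.09,-0.09,-0.09,-0.08],"hand":[0.016,0.016,0.016,0.016,0.016,0.016,0.016,0.016]}' 20
python3 arc.py .08
```

```text
t: 15.57
ee_pos: [0.5643, 0.0483, 0.0595]
eef_rot: [0.924, -0.382, 0.004, 0.022]
ft_force: [0.9, 0.8, -0.3]
width: 0.0161
t 15.57 phi -0.642 keeper~ 1.339 r 0.0344 z 0.0595 jaw-tangent -0.143 w 0.0161 F [ 0.9  0.8 -0.3] q6 0.31
[-0.0013 -0.0025] [-0.0019 -0.002 ] [-0.0021 -0.0019] [-0.0022 -0.0017] [-0.0024 -0.0015] [-0.0025 -0.0013] [-0.0026 -0.0011] [-0.0026 -0.0009]
```

```bash
python3 -m inch '{"translation":[[-0.0013,-0.0025,0],[-0.0018,-0.002,0],[-0.002,-0.0018,0],[-0.0021,-0.0016,0],[-0.0023,-0.0015,0],[-0.0024,-0.0012,0],[-0.0025,-0.0011,0],[-0.0025,-0.0009,0]],"turn":[-0.05,-0.06,-0.08,-0.08,-0.08,-0.08,-0.08,-0.08],"hand":[0.016,0.016,0.016,0.016,0.016,0.016,0.016,0.016]}' 20
python3 arc.py .03
```

```text
t: 16.23
ee_pos: [0.549, 0.0368, 0.0603]
eef_rot: [0.763, -0.646, -0.001, 0.019]
ft_force: [0.9, 0.0, -0.2]
width: 0.0158
t 16.23 phi -1.208 keeper~ 1.905 r 0.0343 z 0.0603 jaw-tangent -0.198 w 0.0158 F [ 0.9  0.  -0.2] q6 -0.28
[-0.0007 -0.001 ] [-0.001  -0.0003] [-0.001  -0.0003] [-0.001  -0.0003] [-0.001  -0.0002] [-0.001  -0.0002] [-0.0001 -0.    ] [0. 0.]
```

```bash
python3 -m inch '{"translation":[[-0.001,-0.0007,0],[-0.0012,-0.0005,0],[-0.0012,-0.0004,0],[-0.0012,-0.0003,0],[-0.001,-0.0002,0],[-0.0007,0,0],[0,0,0],[0,0,0]],"turn":[0.02,0.01,0,0,0,0,0,0],"hand":[0.016,0.016,0.016,0.016,0.016,0.016,0.016,0.016]}' 20
python3 arc.py .03;  python3 - <<'E'
from h import *
for n in("side","top"):
    p,d=imaging.camera(n)
    u,v=w2px(n,[[.53,.03,.06]])[0].astype(int)
    cv2.imwrite(f"pics/{n}9.png",cv2.resize(p[v-35:v+35,u-40:u+40],None,fx=8,fy=8,interpolation=cv2.INTER_CUBIC)[:,:,::-1])
E
```

```text
t: 16.9
ee_pos: [0.543, 0.0345, 0.061]
eef_rot: [0.776, -0.631, -0.0, 0.018]
ft_force: [1.6, 0.5, -1.1]
width: 0.016
t 16.9 phi -1.392 keeper~ 2.089 r 0.0349 z 0.061 jaw-tangent 0.027 w 0.016 F [ 1.6  0.5 -1.1] q6 -0.24
[ 0.0001 -0.    ] [0. 0.] [0. 0.] [0. 0.] [0. 0.] [0. 0.] [0. 0.] [0. 0.]
```

View pics/side9.png

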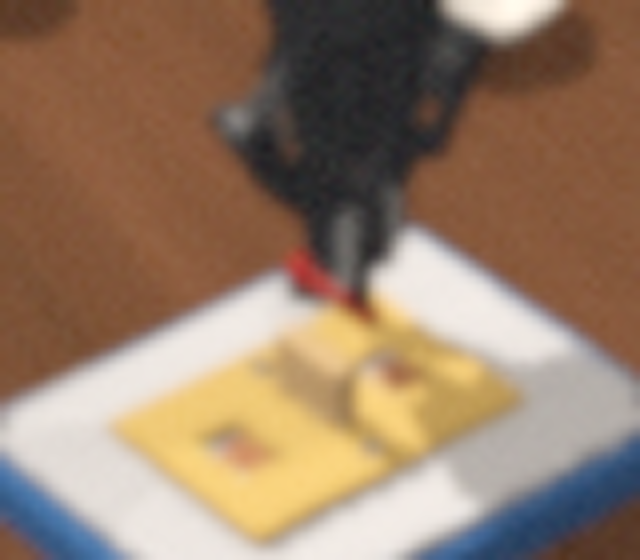

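The red arm lies across the template edge, from (295,262) to (370,315). I'll centre the knob by closing lightly, then open and rise.

```bash
python3 -m inch '{"translation":[[0,0,0],[0,0,0],[0,0,0],[0,0,0],[0,0,0],[0,0,0],[0,0,0],[0,0,0]],"turn":[0,0,0,0,0,0,0,0],"hand":[0.0125,0.0125,0.0125,0.016,0.022,0.03,0.03,0.03]}' 20; python3 arc.py .03
python3 -m inch '{"translation":[[0,0,0.005],[0,0,0.01],[0,0,0.015],[0,0,0.02],[0,0,0.025],[0,0,0.025],[0,0,0.02],[0,0,0.01]],"turn":[0,0,0,0,0,0,0,0],"hand":[0.03,0.03,0.03,0.03,0.03,0.03,0.03,0.03]}'
```

```text
t: 17.67
ee_pos: [0.5424, 0.0345, 0.0607]
eef_rot: [0.776, -0.631, -0.001, 0.019]
ft_force: [0.2, -0.2, 0.0]
width: 0.03
t 17.67 phi -1.409 keeper~ 2.106 r 0.0348 z 0.0607 jaw-tangent 0.043 w 0.03 F [ 0.2 -0.2  0. ] q6 -0.24
[ 0.0007 -0.0001] [0. 0.] [0. 0.] [0. 0.] [0. 0.] [0. 0.] [0. 0.] [0. 0.] t: 18.33
ee_pos: [0.5397, 0.0333, 0.1985]
eef_rot: [0.776, -0.631, -0.002, 0.021]
ft_force: [0.7, -0.2, -0.0]
width: 0.03
```

```bash
python3 -m inch '{"translation":[[-0.01,-0.015,0],[-0.015,-0.03,0],[-0.015,-0.035,0],[-0.015,-0.035,0],[-0.015,-0.035,0],[-0.015,-0.035,0],[-0.01,-0.025,0],[-0.005,-0.01,0]],"turn":[0,0,0,0,0,0,0,0],"hand":[0.03,0.03,0.03,0.03,0.03,0.03,0.03,0.03]}'; python3 look.py 10
python3 - <<'E'
from h import *
p=np.load("pics/top10.npz")["p"]; cv2.imwrite("pics/topfull10.png",p[:,:,::-1])
im=rect("top",p,.04,.40,.62,-.11,.11,2700); cv2.imwrite("pics/fin.png",im[:,:,::-1])
E
```

```text
t: 19.0
ee_pos: [0.4358, -0.1915, 0.2053]
eef_rot: [0.778, -0.628, 0.001, 0.017]
ft_force: [-0.0, 0.7, 0.4]
width: 0.0297
side crop origin 189 152
top crop origin 205 155
```

View pics/fin.png

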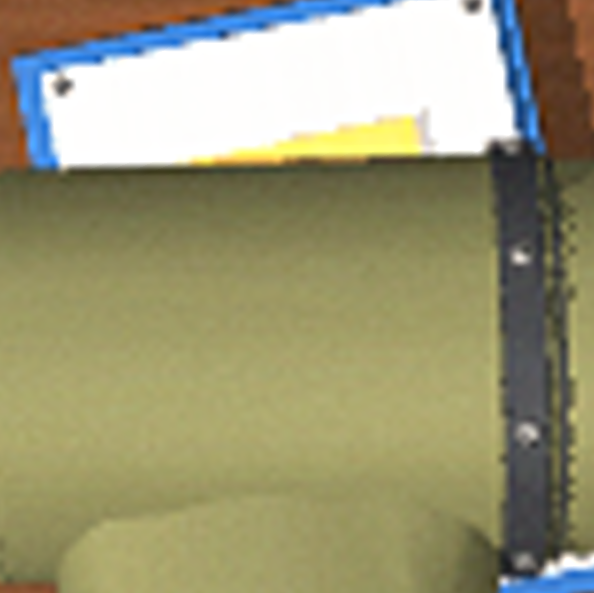

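View pics/topfull10.png

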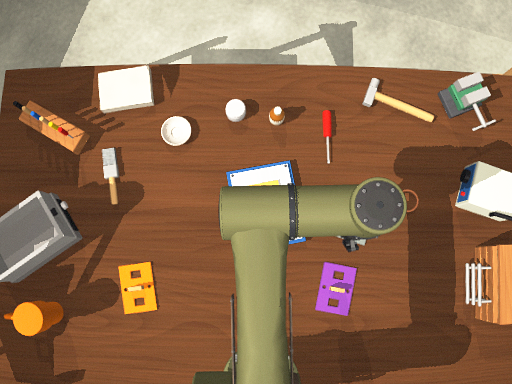

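View pics/side10.png

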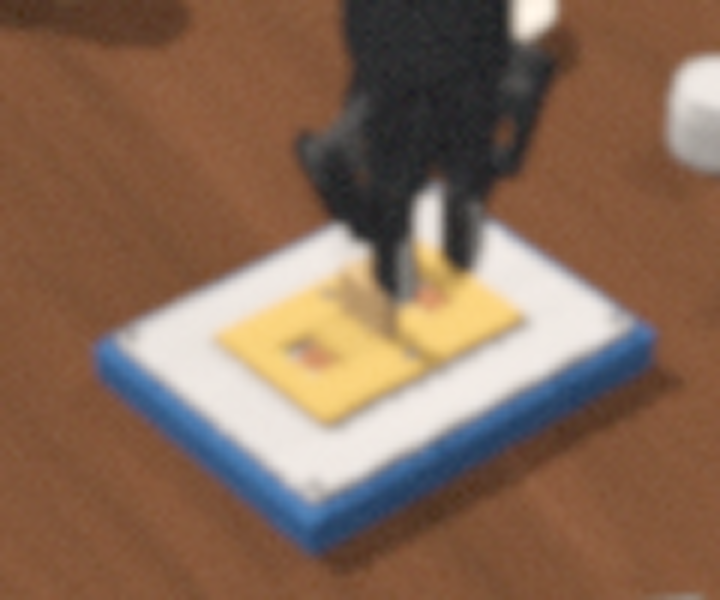

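The arm hides the keeper in both views. I'll move farther aside.

```bash
python3 -m inch '{"translation":[[-0.01,-0.03,0],[-0.015,-0.035,0],[-0.015,-0.035,0],[-0.015,-0.035,0],[-0.015,-0.035,0],[-0.01,-0.035,0],[-0.01,-0.03,0],[0,-0.01,0]],"turn":[-0.08,-0.08,-0.08,-0.08,-0.08,-0.08,-0.08,-0.08],"hand":[0.03,0.03,0.03,0.03,0.03,0.03,0.03,0.03]}'; python3 look.py 11
python3 - <<'E'
from h import *
p=np.load("pics/top11.npz")["p"]; 
im=rect("top",p,.04,.40,.62,-.11,.11,2700); cv2.imwrite("pics/fin2.png",im[:,:,::-1]); cv2.imwrite("pics/topfull11.png",p[:,:,::-1])
E
```

```text
t: 19.77
ee_pos: [0.3456, -0.4388, 0.2059]
eef_rot: [-0.535, 0.845, 0.004, -0.015]
ft_force: [-0.1, 0.6, -0.0]
width: 0.0298
side crop origin 189 152
top crop origin 205 155
```

View pics/fin2.png

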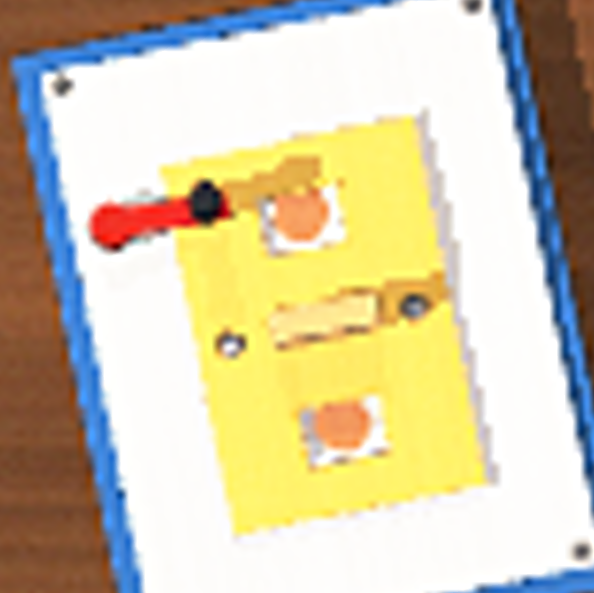

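View pics/topfull11.png

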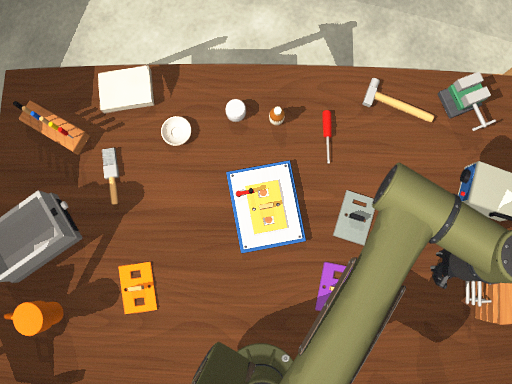

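View pics/side11.png

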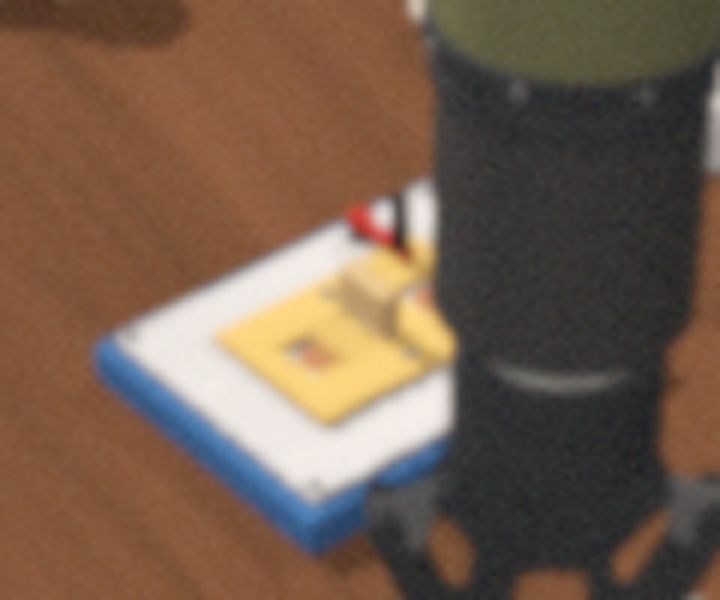

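The template is home with both pins in its holes ((231,343) and (415,305)). The keeper lies across its edge from (113,226) to (230,212), and the bystanders and grey plate haven't moved. Handing in.

```bash
python3 -c "
from bench import r
print(r.finish_job())"
```

```text
the job is handed in; nothing more can be done
None
```

The brass template is on the fixture with both pins through its holes, lying flat. The red keeper is swung over its edge, at about 2.05–2.1 rad by my estimate. I handed the job in at about 20 s with the arm well clear; the hand-in gives no verdict.

- **Seating:** I picked up the brass plate by its grip bar and lined it up from the pins seen in the top view. It went straight over the pins without needing to be slid about, and I eased the fingers open so it settled. The wrist force stayed within 5 N at every reading; I have no direct reading of the contact between template and fixture.
- **Last look:** Both pins show in the holes and the plate's edges lie on the bed. The keeper lies across the edge, and the grey template and the bystanders in view are where they started. The arm hides most of the bangle in one late picture and all of it in the last. The arm never worked near it, but I couldn't confirm it in the final view.
- **What disagreed:**
  - Depth readings were noisy: plate top 36–41 mm and bed 31–33 mm, where 36 and 30 were expected. I relied on the pictures for flatness.
  - The gripper tilted by up to 0.07 rad while carrying the plate, so it went on slightly tilted and levelled when released.
  - In the last picture the keeper's angle is only good to about ±0.07 rad.

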